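Clamp the mended drawer tray and keep it squeezed

TASK

The little walnut drawer tray has a freshly fitted pale end panel: stand the cork-faced block upright between the clamp's head jaw and that panel, square to it and about centred on it, let go of it, then pump the clamp's trigger until the jaw pushes the block against the panel and the tray is pinched between the jaws. Squeeze gently, because the thin panel cracks under a hard grip, and finish while still holding the trigger squeezed so that the light pressure stays on: do not let go at the end. Close the clamp by its trigger only, leave it and the tray lying on the table, and don't disturb the glue bottle, mug and charger.

Things in the scene. Friction and masses are not known exactly. Their poses are not given: they have to be found in the camera images.
- clamp: Head of a black one-hand ratchet bar clamp lying loose on its side (whole clamp 0.73 kg). Origin: on the table under the bar, below the head pad's face; z up; x along the bar from head to far jaw; +y the side of both jaws; -y the pistol grip. Housing x -78 to -4, y +-21, 33 high. Head jaw x -34 to -12, y 15 to 79, 30 high. Grip x -64 to -44, y -116 to -18, z 2 to 28.
- grip_point (a point): On the clamp's head at clamp x -34, y -54, z 16 mm: midway between the grip's back and the resting orange trigger's front (60 mm apart here), where to squeeze. Come from above, one finger behind the grip, one before the trigger, closing along clamp x. Squeezed, the two faces are 40 mm apart, centred 10 mm further to -x.
- trigger (a joint): Trigger angle, rad: 0 = sprung out, 0.235 = squeezed to its stop. Each squeeze to the stop gains 8 mm (the first 4 to 8); open the fingers until it is right out before the next. Pumping empty needs a 12 N grip. Once the jaws bear on the work a squeeze gains under 5 mm and may stall part-way: a 15 N grip then clamps with about 8 to 11 N, 20 to 26 N with 8 to 30; over 30 N may crack the panel.
- bar (a joint): Travel of the toothed steel bar with the far jaw through the head, m; grows as the clamp closes; starts at 0 to 0.02. Pad faces are 0.188 minus this apart: they bear on block and tray at about 0.054 (5 to 7 squeezes). It only moves the closing way. The bar is 18 mm wide, its top 20 mm above the table; its tail ends 151 mm plus this travel behind the clamp's origin (-x).
- far_pad (a point): Centre of the face of the far jaw's orange pad (30 wide x 26 high), 16 mm above the table, 55 mm from the bar's centre line. The far jaw is 26 mm thick, 30 high and reaches 83 mm out from the bar's centre line.
- jaw_pad: Orange soft pad on the head's jaw, 30 wide x 26 high x 10 thick. Origin: centre of its face, at clamp x 0, y 55, z 16 mm; axes as the clamp's. It gives up to 6 mm under load, 3 N per mm.
- tray: Small open brown walnut drawer tray, 110 x 80 x 45 high, walls and floor 5 thick, about 0.22 kg, loose, standing between the clamp's jaws. Origin: centre of its underside; x along its length, pointing as the clamp's x. The pale end panel is its face at x -55 mm, towards the head's pad. The panel cracks at 45 N.
- block: Beech block with cork on both broad faces, 24 thick (x) x 60 wide (y) x 70 high (z), about 0.09 kg, standing. Origin: centre of its underside. Either cork face may go to the panel.
- glue_bottle: White bottle with yellow label and orange cap, 52 diameter x 130 high; bystander. Origin: centre of its underside.
- mug: White mug, 78 diameter x 88 high, handle on its +y side; bystander. Origin: centre of its underside.
- charger: White rounded charger box, 85 x 85 x 28 high; bystander. Origin: centre of its underside.
Things that resemble listed ones, but are neither listed nor needed, are in the scene too. Of the things that look like the block, take the one that is nearest to the robot's base at the start. Of the things that look like the tray, the larger one is meant.

How it is judged:
By the outcome, as a careful person would: the job done as asked, in the order asked, and still so for the second after the job is handed in, while the arm keeps its last pose, push and grip.
It also fails if it takes over 72 s, if anything falls off the work surface, if the arm or the gripper's body presses on something with over 40 N, if the wrist force passes 120 N, or if a joint passes its speed limit or range.

ROBOT

A 7-joint arm with a two-finger parallel gripper is mounted at the origin on the work surface. World frame = base frame: x ahead of the robot, y to its left, z up, the work surface at z = 0. Lengths are in m, angles in rad, forces in N, time in s.
With the tool pointing down it reaches from about 0.35 to 0.9 m from the base axis. Payload 19.9 kg.
Tool frame: the origin (TCP) lies on the centre line of the jaws, within the pads' length; the fingertips stand 22 mm ahead of it and the grasp point (between the pads) lies 3 mm ahead of it; z points along the fingers, y is the line along which they close (so a half turn about z gives the same grasp; the last joint's range is limited). The gripper opens to 94 mm and grips with 3 to 60 N. Pads are 16 mm wide; open, the fingers measure 119 mm over their backs; the gripper's body (75 mm by 177 mm) begins 78 mm behind the grasp point.
Start: joints at [1.099, 0.417, -0.01, 1.614, 0.005, 1.111, -0.053], TCP at [0.26, -0.568, 0.227] pointing down, gripper open.
Joint ranges: [-2.81, 2.81], [-0.39, 2.02], [-1.27, 1.25], [0.06, 2.57], [-1.19, 4.33], [0.19, 2], [-2.82, 2.82]. Speed limits (rad/s): [1.89, 1.89, 2.39, 2.39, 3.01, 3.01, 3.01].

INTERFACE

Orientations are given as a unit quaternion [x, y, z, w].
In Python, from rig import monitor, imaging, workorder gives the robot as it stands.
- The arm moves only by the shell command python3 -m handwheel 'ROWS' [OPENING] [FORCE]. ROWS is JSON, a list of rows, each a list of 4 numbers: the shift along the tool's x, y, z in cm, then the turn about the tool's z in rad. In form: [[x, y, z, spin], ...]. A call has 1 to 20 rows; each row shifts and turns the commanded pose from where the row before left it, along the tool's axes as they then stand; what a row does not reach is not made up. A row lasts 1/10 s, in which the tool goes at most 50 mm and 8.59 degrees, less where a joint would pass 70% of its speed; a pose out of reach is approached as far as the arm can. A call is refused whole if a number of a shift passes 5 or a number of a turn 0.15, either way. A call with a gripper value outside its range is refused whole. OPENING is the finger opening in cm, from 0 to 9.4, set as the call begins (- or left out, the last holds). The fingers move at their own pace and stop on an object; FORCE is the grip in N (left out, the last holds). Time passes only in rows, so rows that do not move let the fingers close. It gives the time, the measured TCP pose, the force, the opening and the grip force at its end, in the units of the state.
- monitor.get_state(): the state, without advancing time (a new reading comes with each control period).
- imaging.camera(name): name is "scene" or "side" or "wrist"; returns a dict with "frame" (480x640x3 uint8, red, green, blue), "K" (3x3 intrinsics, pixels), "R" (3x3) and "t" (3): a world point X has camera coordinates R X + t; the wrist camera has in their place "tool_from_camera" (4x4, takes a point from camera to tool coordinates, whose origin is the TCP and whose axes are the flange's). Camera axes: x right, y down, z forward; pixel columns grow to the right and rows downward; lengths in m; the calibration is good to about 2 mm. A picture is of the moment at which its call begins: read the wrist's pose just before it. There is no depth.
- workorder.sign_off(): hands the job in; it is judged then, once.
The state is a dict: "clock": time; "q": joint angles; "dq": joint speeds; "effort": joint torques, N m; "tcp_pos": TCP position; "tcp_rot": TCP orientation; "force": force on the tool from outside, world axes, zero at the start; "ft_torque": the same for the moment, N m; "finger_gap": finger opening in m; "grasp_force": force on a finger pad.
Only numpy, scipy, OpenCV 4.12 (cv2) and the standard library are available. Lean on these libraries where they do the work, as an engineer would, in place of code of your own. Each camera call takes 0.05 s, during which the arm holds its last target. There are 200 camera calls.

## Working session

There is one attempt and no reset: what is moved stays moved. The work goes in short steps, Python scripts to look and compute and a shell command to move; the robot and the scene stay as the last step left them, time stands still between calls to the robot, and variables do not carry over. Pictures are saved under pics/ and viewed, at most 10 in all, crops included, and the job is handed in when it is done.

```bash
mkdir -p pics; ls
cat > h.py <<'E'
import numpy as np, cv2
from rig import monitor, imaging, workorder
from scipy.spatial.transform import Rotation as Ro
def cam(n):
    s=monitor.get_state(); c=imaging.camera(n)
    if n=="wrist":
        T=np.eye(4); T[:3,:3]=Ro.from_quat(s["tcp_rot"]).as_matrix(); T[:3,3]=s["tcp_pos"]
        M=np.linalg.inv(T@np.array(c["tool_from_camera"])); c["R"]=M[:3,:3]; c["t"]=M[:3,3]
    c={k:np.array(v) if k in("frame","K","R","t") else v for k,v in c.items()}
    return c
def save(c,f): cv2.imwrite("pics/"+f,c["frame"][:,:,::-1])
def ray(c,uv):
    d=c["R"].T@np.linalg.inv(c["K"])@np.array([uv[0],uv[1],1.]); return -c["R"].T@c["t"], d/np.linalg.norm(d)
def onz(c,uv,z):
    o,d=ray(c,uv); return o+d*(z-o[2])/d[2]
def two(c1,a,c2,b):
    o,d=ray(c1,a);p,e=ray(c2,b); s=np.linalg.lstsq(np.c_[d,-e],p-o,rcond=None)[0]
    return (o+d*s[0]+p+e*s[1])/2, np.linalg.norm(o+d*s[0]-p-e*s[1])
def proj(c,X):
    q=c["K"]@(c["R"]@np.array(X)+c["t"]); return q[:2]/q[2]
E
python3 - <<'E'
from h import *
import pickle
np.set_printoptions(precision=3,suppress=True)
D={}
for n in("scene","side","wrist"):
    c=cam(n); D[n]=c; save(c,n+"0.png"); print(n,-c["R"].T@c["t"], c["R"][2])
pickle.dump(D,open("d0.pkl","wb"))
s=monitor.get_state(); print(s["clock"],s["tcp_pos"],s["tcp_rot"],s["force"],s["finger_gap"], Ro.from_quat(s["tcp_rot"]).as_matrix())
E
```

```text
pics
scene [1.166 0.232 0.917] [-0.503 -0.203 -0.84 ]
side [0.454 0.515 0.675] [ 0.23  -0.608 -0.76 ]
wrist [ 0.323 -0.538  0.385] [-0.217 -0.097 -0.971]
0.15 [ 0.26  -0.568  0.227] [ 0.977  0.213 -0.    -0.   ] [0.241 0.726 0.013] 0.09359052336409841 [[ 0.909  0.417 -0.   ]
 [ 0.417 -0.909  0.001]
 [-0.    -0.001 -1.   ]]
```

View pics/scene0.png

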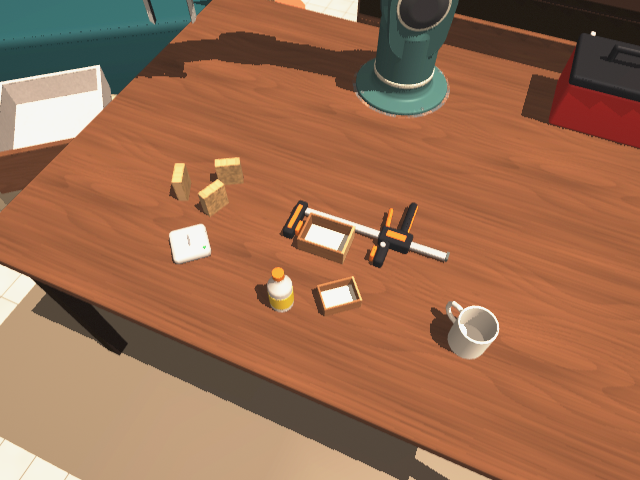

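View pics/side0.png

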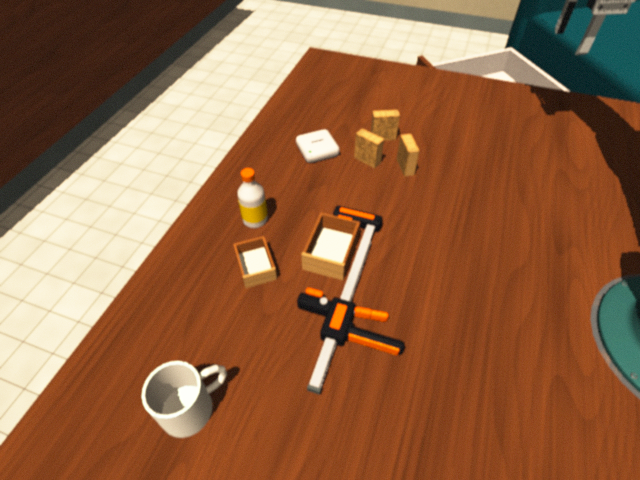

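Scene view candidates for the block are (180,181), (229,170) and (213,197); side view (385,125), (368,147) and (408,153). Tray candidates are (326,238), the larger, and (340,296), the smaller; in the side view (331,246) and (256,261). The clamp's head is at (393,238) and its far jaw at (296,218). Next I'll measure distances and take a close crop.

Run:
```python
from h import *
import pickle
np.set_printoptions(precision=3,suppress=True)
D=pickle.load(open("d0.pkl","rb")); S,V=D["scene"],D["side"]
def p(n,a,b): print(n,*two(S,a,V,b))
p("blkA top",(229,162),(407,142)); p("blkB",(213,189),(369,135)); p("blkC",(180,168),(386,113))
p("bar tail end",(446,256),(317,386)); p("bar far",(309,211),(372,228))
# by eye: tray corners
p("tray ctr",(326,238),(331,246)); p("mug",(475,330),(180,392)); p("bottle cap",(279,273),(249,174)); p("chg",(190,243),(318,145))
for n,c in(("S",S),("V",V)):
    hsv=cv2.cvtColor(c["frame"],cv2.COLOR_RGB2HSV); m=cv2.inRange(hsv,(5,190,170),(20,255,255))
    k,l,st,ce=cv2.connectedComponentsWithStats(m)
    for i in range(1,k):
        if st[i,4]>25 : print(n,st[i],ce[i])
a=cv2.resize(S["frame"][145:225,160:255],None,fx=4,fy=4,interpolation=2)
b=cv2.resize(V["frame"][95:185,345:430],None,fx=4,fy=4,interpolation=2)
b=cv2.resize(b,(340,320))
t=cv2.resize(S["frame"][195:275,280:455],None,fx=4,fy=3.4,interpolation=2)
im=np.zeros((600,740,3),np.uint8); im[:320,:380]=a; im[:320,380:720]=b; im[325:325+t.shape[0],:700]=t[:275]
cv2.imwrite("pics/crop1.png",im[:,:,::-1])
```

```text
blkA top [ 0.539 -0.271  0.076] 0.00042750780548058044
blkB [ 0.624 -0.266  0.075] 0.004096193664355443
blkC [ 0.607 -0.363  0.079] 0.006737272385565395
bar tail end [0.547 0.28  0.016] 0.005546945845679722
bar far [ 0.554 -0.056  0.016] 0.005028349536833651
tray ctr [0.614 0.015 0.02 ] 0.00023554224059228512
mug [0.72  0.372 0.06 ] 0.009299155113504504
bottle cap [ 0.788 -0.013  0.125] 0.0033323788444800497
chg [ 0.745 -0.269  0.013] 0.0028406553314282825
S [386 208   7  19  46] [388.587 216.391]
S [295 220   8  13  38] [298.395 226.395]
S [386 230  21  12  53] [395.34  235.189]
S [370 246   7  14  38] [372.632 252.079]
S [272 267  12  14  78] [277.705 273.782]
V [240 167  15  15 163] [246.724 173.472]
V [339 207  36  13 192] [356.661 212.776]
V [301 211  58  42 287] [328.098 225.735]
V [233 236  42  41 219] [251.269 249.046]
V [305 287  19  11 133] [313.917 291.489]
V [330 303  17  27 279] [337.953 315.961]
V [354 306  35  16 368] [370.742 313.503]
V [348 333  51  22 410] [372.971 343.893]
```

View pics/crop1.png

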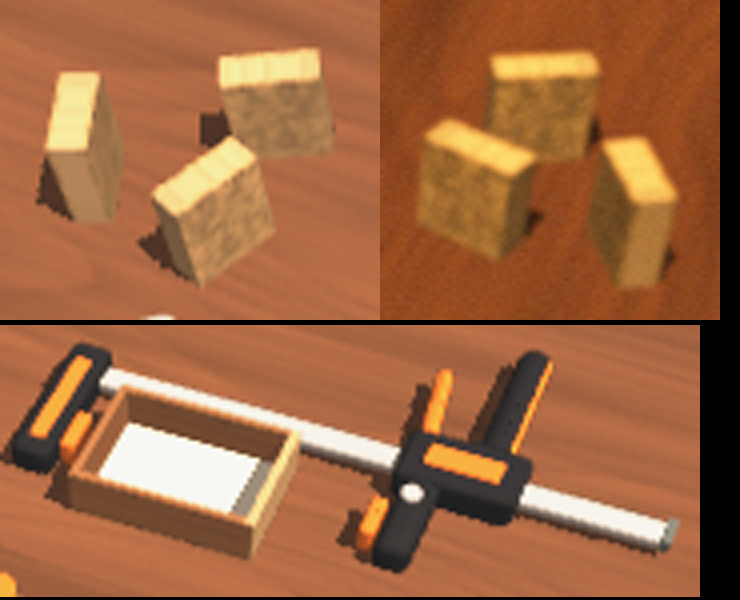

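The crop confirms three like blocks, and the one at scene (229,170) is nearest the base (0.60 m, against 0.68 and 0.71). The larger tray stands between the jaws, with its pale panel towards the head on the right. Next I'll measure the block's corners and the clamp.

Run:
```python
from h import *
import pickle
np.set_printoptions(precision=3,suppress=True)
D=pickle.load(open("d0.pkl","rb")); S,V=D["scene"],D["side"]
s=lambda x,y:(160+x/4-.4,145+y/4-.4); v=lambda x,y:(345+(x-380)/4-.4,95+y*90/320-.4)
# scene corners (robot-far-left, ...) matched with side corners
sc=[(220,57),(318,50),(321,80),(222,88)]; sv=[(603,143),(650,138),(677,195),(630,203)]
print("S",[onz(S,s(*q),.07) for q in sc]); print("V",[onz(V,v(*q),.07) for q in sv])
# match by nearest
P=[onz(S,s(*q),.07) for q in sc]; Q=[onz(V,v(*q),.07) for q in sv]
for i,q in enumerate(sc):
    j=np.argmin([np.linalg.norm(P[i]-x) for x in Q]); print(two(S,s(*q),V,v(*sv[j])))
st=monitor.get_state();print(st["tcp_pos"],st["tcp_rot"])
t=lambda x,y:(280+x/4-.4,195+(y-325)/3.4-.4)
print("clampS tail",onz(S,t(672,522),.02),"bar nearfar jaw",onz(S,t(108,376),.02))
print("tray top", [onz(S,t(*q),.045) for q in [(298,434),(250,525),(70,476),(127,390)]])
```

```text
S [array([ 0.539, -0.311,  0.07 ]), array([ 0.51, -0.26,  0.07]), array([ 0.531, -0.246,  0.07 ]), array([ 0.561, -0.298,  0.07 ])]
V [array([ 0.559, -0.3  ,  0.07 ]), array([ 0.536, -0.313,  0.07 ]), array([ 0.51 , -0.263,  0.07 ]), array([ 0.532, -0.247,  0.07 ])]
(array([ 0.537, -0.314,  0.068]), np.float64(0.0027383148242899986))
(array([ 0.51 , -0.26 ,  0.071]), np.float64(0.0019644732515270093))
(array([ 0.532, -0.246,  0.071]), np.float64(6.725930743677924e-05))
(array([ 0.56 , -0.299,  0.07 ]), np.float64(0.001742799495176749))
[ 0.26  -0.568  0.227] [ 0.977  0.213 -0.    -0.   ]
clampS tail [0.541 0.283 0.02 ] bar nearfar jaw [ 0.557 -0.059  0.02 ]
tray top [array([0.576, 0.068, 0.045]), array([0.653, 0.069, 0.045]), array([ 0.658, -0.037,  0.045]), array([ 0.581, -0.036,  0.045])]
```

```bash
python3 -m handwheel '[[3,-1.2,0,0],[3,-1.2,0,0],[3,-1.2,0,0],[3,-1.2,0,0],[3,-1.2,0,0],[3,-1.2,0,0],[3,-1.2,0,0],[3,-1.2,0,0],[3,-1.2,0,0],[3,-1.2,0,0],[3,-1.2,0,0],[3,-1.2,0,0],[0,0,0,-0.07],[0,0,0,0]]' 9.4 20
python3 - <<'E'
from h import *
import pickle
np.set_printoptions(precision=3,suppress=True)
c=cam("wrist"); save(c,"w1.png"); pickle.dump(c,open("w1.pkl","wb"))
s=monitor.get_state(); print(s["clock"],s["tcp_pos"],Ro.from_quat(s["tcp_rot"]).as_matrix())
for q in [(.537,-.314,.07),(.51,-.26,.07),(.532,-.246,.07),(.56,-.299,.07)]: print(proj(c,q))
E
```

```text
clock: 1.55
tcp_pos: [0.528, -0.2865, 0.2271]
tcp_rot: [0.969, 0.249, -0.0, -0.0]
force: [0.8, 0.0, 0.0]
finger_gap: 0.094
grasp_force: 0.0
1.6 [ 0.527 -0.287  0.227] [[ 0.878  0.478 -0.001]
 [ 0.478 -0.878  0.   ]
 [-0.    -0.    -1.   ]]
[355.542 243.382]
[277.804 240.497]
[274.795 207.154]
[353.572 208.375]
```

View pics/w1.png

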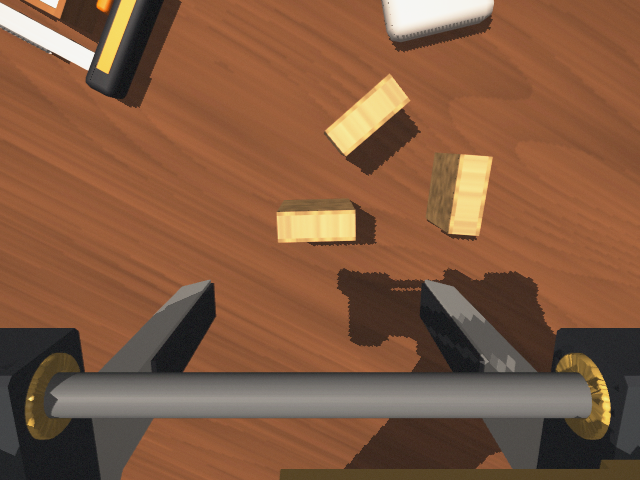

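The wrist view shows the chosen block's top at (277,211), (355,207), (356,240) and (277,243), and the fingers straddle it. I'll refine the pose from these corners.

```bash
cat > blk.py <<'E'
from h import *
import pickle
np.set_printoptions(precision=4,suppress=True)
c=pickle.load(open("w1.pkl","rb"))
h=cv2.cvtColor(c["frame"],cv2.COLOR_RGB2HSV); m=cv2.inRange(h,(18,60,200),(32,190,255))
cs,_=cv2.findContours(m,cv2.RETR_EXTERNAL,cv2.CHAIN_APPROX_NONE)
b=[q for q in cs if cv2.pointPolygonTest(q,(316,225),False)>0][0]
P=np.array([onz(c,q,.07)[:2] for q in b[:,0].astype(float)])
(cx,cy),wh,a=cv2.minAreaRect((P*1000).astype(np.float32)); bx=cv2.boxPoints(((cx,cy),wh,a))
e=max(bx[1]-bx[0],bx[2]-bx[1],key=np.linalg.norm); print(cx,cy,wh,"width dir deg",np.degrees(np.arctan2(e[1],e[0]))%180)
s=monitor.get_state(); R=Ro.from_quat(s["tcp_rot"]).as_matrix()
print("tool y deg",np.degrees(np.arctan2(R[1,1],R[0,1]))%180, "shift cm", R.T@(np.array([cx/1000,cy/1000,.05])-s["tcp_pos"])*100)
E
python3 blk.py
```

```text
534.3244018554688 -280.07501220703125 (23.542770385742188, 59.11381912231445) width dir deg 119.81615
tool y deg 118.56744686123841 shift cm [ 0.9659 -0.3046 17.714 ]
```

```bash
python3 -m handwheel '[[1,-0.3,0,-0.022],[0,0,3,0],[0,0,3,0],[0,0,3,0],[0,0,3,0],[0,0,3,0],[0,0,2,0],[0,0,0.7,0],[0,0,0,0]]'
python3 -m handwheel '[[0,0,0,0],[0,0,0,0],[0,0,0,0],[0,0,0,0],[0,0,0,0],[0,0,0,0],[0,0,0,0]]' 0 20
python3 -m handwheel '[[0,0,-1,0],[0,0,-3,0],[0,0,-4,0],[0,0,-2,0],[0,0,0,0]]'
```

```text
clock: 2.5
tcp_pos: [0.5348, -0.2797, 0.0499]
tcp_rot: [0.966, 0.258, -0.0, -0.0]
force: [0.2, -0.6, 0.4]
finger_gap: 0.0942
grasp_force: 0.0
clock: 3.2
tcp_pos: [0.5352, -0.2799, 0.0508]
tcp_rot: [0.966, 0.258, 0.0, 0.0]
force: [-0.6, 1.4, 6.7]
finger_gap: 0.0598
grasp_force: 20.0
clock: 3.7
tcp_pos: [0.5363, -0.2804, 0.154]
tcp_rot: [0.966, 0.258, 0.002, 0.002]
force: [0.8, -0.8, -0.7]
finger_gap: 0.06
grasp_force: 20.0
```

```bash
python3 -m handwheel '[[0,0,-1,-0.137],[0,0,-1,-0.137],[0,0,-1,-0.137],[0,0,-1,-0.137],[0,0,-1,-0.137],[0,0,-1,-0.137],[0,0,0,-0.137],[0,0,0,-0.139],[2.8,0.8,0,0],[2.8,0.8,0,0],[2.8,0.8,0,0],[2.8,0.8,0,0],[2.8,0.8,0,0],[2.8,0.8,0,0],[2.8,0.8,0,0],[2.8,0.8,0,0],[2.8,0.8,0,0],[0,0,0,0]]'
python3 - <<'E'
from h import *
import pickle
np.set_printoptions(precision=4,suppress=True)
c=cam("wrist"); save(c,"w2.png"); pickle.dump(c,open("w2.pkl","wb"))
s=monitor.get_state(); print(s["q"],s["tcp_pos"],Ro.from_quat(s["tcp_rot"]).as_matrix())
E
```

```text
clock: 5.5
tcp_pos: [0.5946, -0.0201, 0.21]
tcp_rot: [0.688, 0.726, 0.0, -0.001]
force: [-0.1, -0.1, -0.4]
finger_gap: 0.0598
grasp_force: 20.0
[ 0.3699  0.4238 -0.4976  1.6959  0.2234  1.0798 -0.1446] [ 0.5944 -0.0226  0.2098] [[-0.0521  0.9986 -0.0011]
 [ 0.9986  0.0521  0.0008]
 [ 0.0009 -0.0011 -1.    ]]
```

View pics/w2.png

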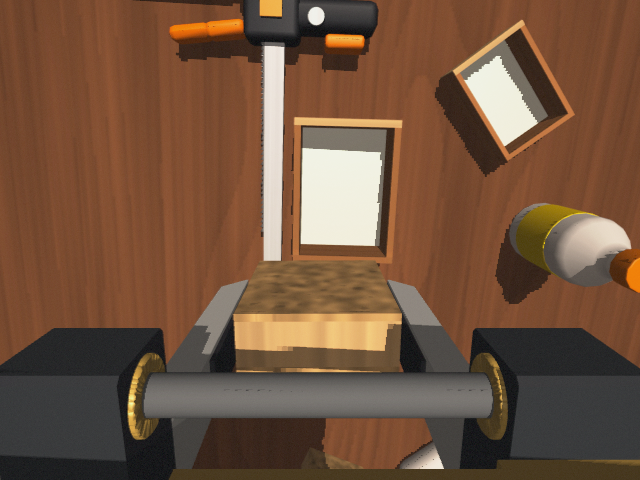

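The wrist view shows the pale panel's top edge from (294,118) to (402,121), the bar at columns 264–284, the head pad at about (345,42) and the tray clear of the bar. I'll move nearer for a second view and measure from both.

```bash
python3 -m handwheel '[[2.5,0,0,0],[2.5,0,0,0],[2.5,0,0,0],[0,0,0,0],[0,0,0,0]]'
python3 - <<'E'
from h import *
import pickle
np.set_printoptions(precision=4,suppress=True)
c=cam("wrist"); save(c,"w3.png"); pickle.dump(c,open("w3.pkl","wb"))
s=monitor.get_state(); print(s["tcp_pos"])
c=pickle.load(open("w3.pkl","rb")); cv2.imwrite("pics/w3c.png",cv2.resize(c["frame"][:300,150:450,::-1],(600,600),interpolation=2))
E
```

```text
clock: 6.05
tcp_pos: [0.5907, 0.0495, 0.2101]
tcp_rot: [0.69, 0.724, -0.0, -0.0]
force: [0.5, -1.1, -0.4]
finger_gap: 0.0597
grasp_force: 20.0
[0.5908 0.0489 0.2101]
```

View pics/w3c.png

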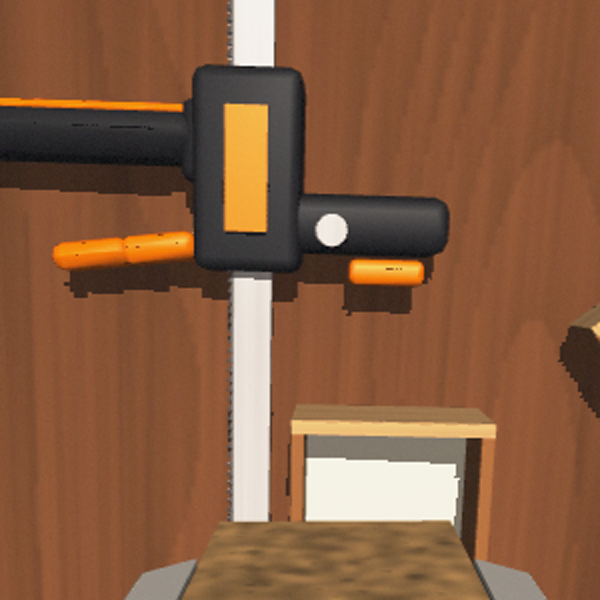

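The close crop shows the panel's outer top edge from (293,420) to (496,424), the head pad at (350–424, 260–285), the bar's clean right edge from (274,30) to (269,510), and the trigger and grip on the left.

```bash
cat > m.py <<'E'
from h import *
import pickle
np.set_printoptions(precision=4,suppress=True)
a=pickle.load(open("w2.pkl","rb")); c=pickle.load(open("w3.pkl","rb"))
f=lambda x,y:(150+x/2-.25,y/2-.25)
def wb(c,rows):
    h=cv2.cvtColor(c["frame"],cv2.COLOR_RGB2HSV); o=[]
    for r in rows:
        k=np.where((h[r,250:300,1]<40)&(h[r,250:300,2]>190))[0]+250
        o.append(onz(c,(k.max()+.5,r),.02)[:2])
    return np.array(o)
E=np.r_[wb(c,range(4,30,3)),wb(c,range(142,255,4)),wb(a,range(50,240,5))]
n=np.polyfit(E[:,1],E[:,0],1); print("bar edge slope",n, np.abs(np.polyval(n,E[:,1])-E[:,0]).max())
ux=np.array([-n[0],-1]);ux/=np.linalg.norm(ux); uy=np.array([-ux[1],ux[0]])
print("clamp x deg",np.degrees(np.arctan2(ux[1],ux[0])))
for z in(.045,): print("panel top w3",onz(c,f(293,420),z),onz(c,f(496,424),z),"w2",onz(a,(294,118),z),onz(a,(402,121),z))
print(two(a,(294,118),c,f(293,420)),two(a,(402,121),c,f(496,424)))
print("panel foot",onz(c,f(295,405),0),onz(c,f(489,410),0))
print("pad top front corners w3",onz(c,f(350,285),.029),onz(c,f(424,285),.029),"back",onz(c,f(350,260),.029), "w2 bottom/top",onz(a,(326,49),.003),onz(a,(345,42),.029))
print("jaw front/tip",onz(c,f(400,258),.03),onz(c,f(448,225),.03),"housing front",onz(c,f(245,270),.033),"back",onz(c,f(245,67),.033))
print("button two-view",two(a,(316,16),c,f(331,230)))
edge=np.array([np.polyval(n,.1),.1]); b0=edge-uy*.009
g=lambda p:(np.array([np.dot(np.array(p)[:2]-b0,ux),np.dot(np.array(p)[:2]-b0,uy)]))
for nm,p in dict(padF=onz(c,f(387,285),.029),pl=onz(c,f(293,420),.045),pr=onz(c,f(496,424),.045),hf=onz(c,f(245,270),.033),hb=onz(c,f(245,67),.033),tip=onz(c,f(448,225),.03),
  gripback=onz(c,f(20,99),.028),trig=onz(c,f(160,262),.016),trigtip=onz(c,f(53,255),.016)).items(): print(nm,g(p)*1000)
print(b0,ux,uy)
E
python3 m.py
```

```text
bar edge slope [-0.0164  0.5631] 0.0004882541395895279
clamp x deg -89.05977629164049
panel top w3 [0.5732 0.069  0.045 ] [0.6526 0.0712 0.045 ] w2 [0.5726 0.0682 0.045 ] [0.6528 0.0703 0.045 ]
(array([0.5727, 0.0684, 0.0414]), np.float64(0.0007216652598720707)) (array([0.6535, 0.0706, 0.0408]), np.float64(0.0001887655797766003))
panel foot [0.5719 0.0687 0.    ] [0.658  0.0706 0.    ]
pad top front corners w3 [0.5931 0.1212 0.029 ] [0.6223 0.1226 0.029 ] back [0.5926 0.1307 0.029 ] w2 bottom/top [0.5939 0.1253 0.003 ] [0.6076 0.1255 0.029 ]
jaw front/tip [0.6121 0.1323 0.03  ] [0.6298 0.1455 0.03  ] housing front [0.552  0.1249 0.033 ] back [0.5505 0.197  0.033 ]
button two-view (array([0.5849, 0.1414, 0.0309]), np.float64(0.000374553843862525))
padF [-21.1347  55.5721]
pl [31.2005 20.2672]
pr [30.3105 99.6204]
hf [-25.0388  -0.028 ]
hb [-97.1508  -0.4101]
tip [-44.3598  78.067 ]
gripback [-84.6691 -85.4908]
trig [-27.4193 -36.4113]
trigtip [-28.812  -79.8042]
[0.5525 0.0999] [ 0.0164 -0.9999] [0.9999 0.0164]
```

```bash
cat > to.py <<'E'
from h import *
import sys
# usage: x y z yaw_of_tool_y_deg : prints spin first, then shift in axes after the spin
x,y,z,a=map(float,sys.argv[1:5]); s=monitor.get_state(); R=Ro.from_quat(s["tcp_rot"]).as_matrix()
d=(a-np.degrees(np.arctan2(R[1,1],R[0,1]))+90)%180-90
R2=R@Ro.from_euler("z",-np.radians(d)).as_matrix()
np.set_printoptions(precision=3,suppress=True)
print("spin",-np.radians(d),"then cm",R2.T@(np.array([x,y,z])-s["tcp_pos"])*100,"clock",s["clock"],"q7",s["q"][6])
E
python3 to.py .6116 .0857 .0515 1.2
```

```text
spin 0.026733966506059227 then cm [ 3.65   2.166 15.852] clock 6.1 q7 -0.2781769870772726
```

```bash
python3 -m handwheel '[[0,0,0,0.027],[1.8,1.1,0,0],[1.85,1.07,0,0],[0,0,3,0],[0,0,3,0],[0,0,3,0],[0,0,2,0],[0,0,0,0],[0,0,0,0]]'
python3 to.py .6116 .0857 .0515 1.2
python3 - <<'E'
from h import *
save(cam("wrist"),"w4.png")
E
```

```text
clock: 7.0
tcp_pos: [0.6121, 0.0867, 0.1009]
tcp_rot: [0.7, 0.714, -0.0, -0.0]
force: [-0.0, 0.5, -1.1]
finger_gap: 0.06
grasp_force: 20.0
spin -0.00048540231056471323 then cm [-0.102 -0.048  4.945] clock 7.0 q7 -0.4271579472565956
```

View pics/w4.png

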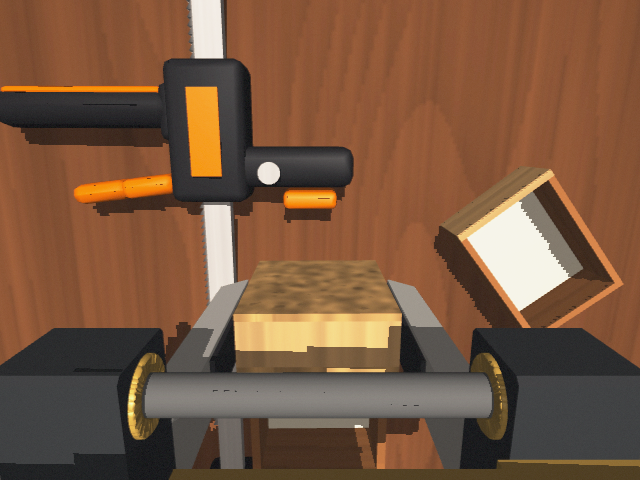

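The block hangs square between the panel (its top edge near row 350) and the pad at (310,198), with clear space around it. Now I'll lower it.

```bash
python3 -m handwheel '[[-0.1,-0.05,1.5,0],[0,0,1.5,0],[0,0,1,0],[0,0,0.6,0],[0,0,0.3,0],[0,0,0.1,0],[0,0,0,0],[0,0,0,0]]'
python3 to.py .6116 .0857 .0515 1.2
```

```text
clock: 7.85
tcp_pos: [0.6115, 0.0864, 0.0507]
tcp_rot: [0.699, 0.715, 0.0, 0.0]
force: [-0.4, 0.2, 1.8]
finger_gap: 0.0603
grasp_force: 20.0
spin 0.0011393552576505494 then cm [-0.075  0.01  -0.082] clock 7.85 q7 -0.4550129026926215
```

```bash
python3 -m handwheel '[[0,0,0,0],[0,0,0,0],[0,0,0,0],[0,0,0,0]]' 7.2
python3 -m handwheel '[[0,0,-0.5,0],[0,0,-2,0],[0,0,-3,0],[0,0,-4,0],[0,0,-4,0],[0,0,-2,0],[0,0,0,0],[0,0,0,0]]'
python3 - <<'E'
from h import *
import pickle
D={}
for n in("scene","side","wrist"): D[n]=cam(n)
pickle.dump(D,open("d5.pkl","wb"))
a=cv2.resize(D["scene"]["frame"][190:280,270:460],None,fx=3,fy=3,interpolation=2)
b=cv2.resize(D["wrist"]["frame"],(400,300))
v=cv2.resize(D["side"]["frame"][190:360,280:420],(230,279))
im=np.zeros((572,800,3),np.uint8); im[:270,:570]=a; im[272:572,:400]=b; im[:279,570:]=v
cv2.imwrite("pics/c5.png",im[:,:,::-1])
E
```

```text
clock: 8.25
tcp_pos: [0.6113, 0.0863, 0.0504]
tcp_rot: [0.699, 0.715, 0.0, -0.0]
force: [-0.3, -0.4, -0.8]
finger_gap: 0.0717
grasp_force: 0.0
clock: 9.05
tcp_pos: [0.6113, 0.0862, 0.2056]
tcp_rot: [0.699, 0.715, 0.0, 0.0]
force: [0.4, 0.5, -1.0]
finger_gap: 0.0718
grasp_force: 0.0
```

View pics/c5.png

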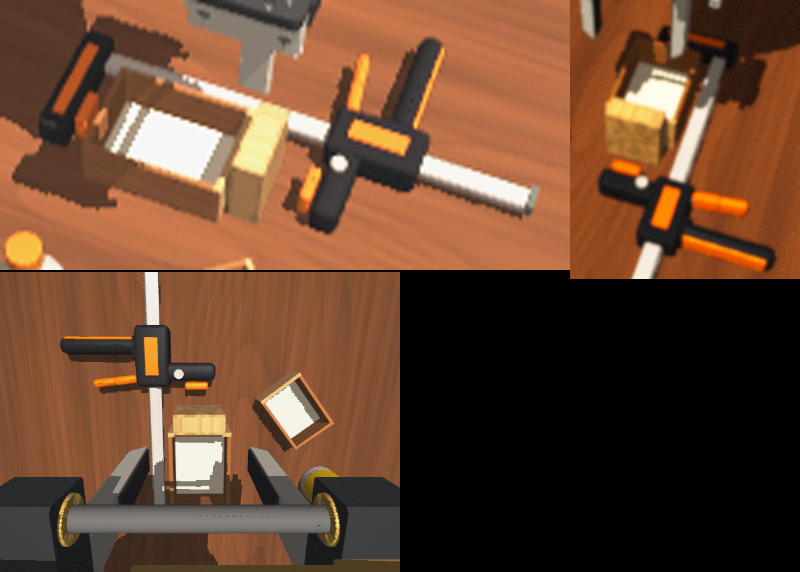

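The block stands upright, released, square against the panel with its gap to the head jaw; tray and clamp are unmoved. Now on to the trigger.

```bash
python3 -m handwheel '[[0,0,0,0.131],[0,0,0,0.131],[0,0,0,0.131],[0,0,0,0.131],[0,0,0,0.131],[0,0,0,0.131],[0,0,0,0.131],[0,0,0,0.131],[0,0,0,0.131],[0,0,0,0.131],[0,0,0,0.131],[0,0,0,0.131],[0,0,0,0],[0,0,0,0]]' 8 12
python3 to.py .4976 .154 .027 -89.06
```

```text
clock: 10.6
tcp_pos: [0.6111, 0.0864, 0.2048]
tcp_rot: [1.0, 0.013, -0.0, 0.0]
force: [0.0, 0.2, -0.6]
finger_gap: 0.0797
grasp_force: 0.0
spin 0.008741561053612134 then cm [-11.218  -6.947  17.794] clock 10.6 q7 -1.8124465993163283
```

```bash
python3 -m handwheel '[[0,0,0,0.009],[-3,-1.8,0,0],[-3,-1.8,0,0],[-3,-1.8,0,0],[-2.2,-1.5,0,0],[0,0,3,0],[0,0,3,0],[0,0,3,0],[0,0,1,0],[0,0,0,0],[0,0,0,0]]'
python3 to.py .4976 .154 .027 -89.06
python3 - <<'E'
from h import *
import pickle
D={n:cam(n) for n in("scene","side","wrist")}; pickle.dump(D,open("d6.pkl","wb"))
im=np.zeros((480,800,3),np.uint8)
im[:,:400]=cv2.resize(D["wrist"]["frame"],(400,300)).repeat(1,0)[:300].tolist()+[[[0]*3]*400]*180
im[:360,400:]=cv2.resize(D["side"]["frame"][250:400,270:430],(400,360))
cv2.imwrite("pics/c6.png",im[:,:,::-1])
E
```

```text
clock: 11.7
tcp_pos: [0.4991, 0.1541, 0.1065]
tcp_rot: [1.0, 0.006, 0.0, -0.0]
force: [0.1, 0.8, 0.2]
finger_gap: 0.08
grasp_force: 0.0
spin -0.0041853411085451785 then cm [-0.157  0.016  7.948] clock 11.7 q7 -2.029702466766477
```

View pics/c6.png

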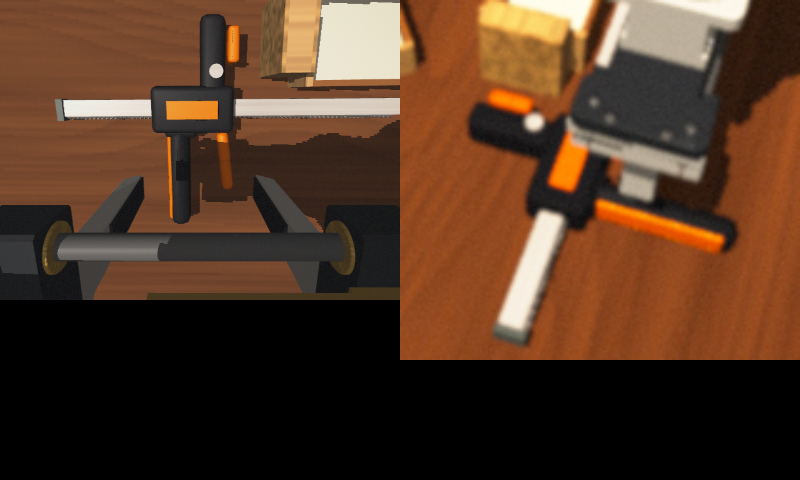

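The fingers straddle the grip (back edge near wrist column 170) and the trigger (near column 226). I'll descend.

```bash
python3 -m handwheel '[[-0.15,0,2,0],[0,0,2,0],[0,0,2,0],[0,0,1.4,0],[0,0,0.5,0],[0,0,0,0],[0,0,0,0]]'
python3 to.py .4976 .154 .027 -89.06
python3 -m handwheel '[[0,0,0,0],[0,0,0,0],[0,0,0,0]]' 6.2 12
```

```text
clock: 12.55
tcp_pos: [0.4975, 0.1541, 0.0272]
tcp_rot: [1.0, 0.006, 0.0, -0.0]
force: [-0.0, 0.6, 0.4]
finger_gap: 0.0796
grasp_force: 0.0
spin -0.004551677282364181 then cm [0.012 0.014 0.021] clock 12.55 q7 -2.0719039893373976
clock: 12.85
tcp_pos: [0.4972, 0.1536, 0.0268]
tcp_rot: [1.0, 0.006, 0.0, 0.0]
force: [0.4, -4.5, 2.0]
finger_gap: 0.0628
grasp_force: 2.6
```

```bash
python3 -m handwheel '[[0,-0.3,0,0],[0,-0.3,0,0],[0,-0.2,0,0],[0,-0.1,0,0],[0,0,0,0],[0,0,0,0]]' 3.5 14
python3 -m handwheel '[[0,0.3,0,0],[0,0.3,0,0],[0,0.2,0,0],[0,0.1,0,0],[0,0,0,0],[0,0,0,0]]' 6.6 14
cat > bar.py <<'E'
from h import *
# far jaw/block position from side & scene: bar tail end beyond the housing + trigger etc
import pickle,sys
D={n:cam(n) for n in("scene","side")}; pickle.dump(D,open(sys.argv[1],"wb"))
np.set_printoptions(precision=4,suppress=True)
R=pickle.load(open("d5.pkl","rb"))
for n in D:
    c=D[n]; h=cv2.cvtColor(c["frame"],cv2.COLOR_RGB2HSV)
    m=cv2.inRange(h,(5,190,120),(22,255,255)); k,l,st,ce=cv2.connectedComponentsWithStats(m)
    print(n,[(ce[i].round(1).tolist(),int(st[i,4])) for i in range(1,k) if st[i,4]>30])
    # tail: brightest unsaturated run along the bar axis line
    u=np.linspace(.19,.36,341); L=[proj(c,(.5522-(y-.1209)*.0164,y,.02)) for y in u]
    g=[h[int(q[1]+.5),int(q[0]+.5)] for q in L]; w=[y for y,p in zip(u,g) if p[1]<60 and p[2]>130]
    print(n,"bar bright y range",min(w,default=0),max(w,default=0))
E
python3 bar.py d7.pkl
```

```text
clock: 13.45
tcp_pos: [0.4969, 0.1634, 0.0266]
tcp_rot: [1.0, 0.006, 0.0, -0.0]
force: [-2.2, 1.5, 5.7]
finger_gap: 0.0399
grasp_force: 14.0
clock: 14.05
tcp_pos: [0.4969, 0.1541, 0.0264]
tcp_rot: [1.0, 0.006, -0.0, -0.0]
force: [0.4, -0.3, -0.3]
finger_gap: 0.0659
grasp_force: 0.0
scene [([389.2, 217.0], 64), ([372.0, 255.4], 34), ([278.0, 277.9], 36), ([279.6, 304.2], 79)]
scene bar bright y range 0.199 0.2965
side [([336.5, 341.8], 128631), ([585.1, 151.1], 10275), ([257.9, 213.9], 119), ([337.2, 315.7], 285)]
side bar bright y range 0.198 0.2905
```

```bash
python3 -m handwheel '[[0,-0.3,0,0],[0,-0.3,0,0],[0,-0.2,0,0],[0,-0.1,0,0],[0,0,0,0],[0,0,0,0]]' 3.5 14
python3 -m handwheel '[[0,0.3,0,0],[0,0.3,0,0],[0,0.2,0,0],[0,0.1,0,0],[0,0,0,0],[0,0,0,0]]' 6.6 14
python3 bar.py d8.pkl | grep bright
python3 - <<'E'
from h import *
import pickle
for f in ("d0","d5","d6","d7","d8"):
    D=pickle.load(open(f+".pkl","rb")); 
    for n in("scene","side"):
        c=D[n]; h=cv2.cvtColor(c["frame"],cv2.COLOR_RGB2HSV)
        u=np.linspace(.19,.36,341); w=[]
        for y in u:
            q=proj(c,(.5522-(y-.1209)*.0164,y,.02)); p=h[int(q[1]+.5),int(q[0]+.5)]
            if p[1]<60 and p[2]>130: w.append(y)
        print(f,n,min(w,default=0),max(w,default=0))
E
```

```text
clock: 14.75
tcp_pos: [0.4967, 0.163, 0.0263]
tcp_rot: [1.0, 0.006, -0.0, -0.0]
force: [-1.6, -0.4, -3.2]
finger_gap: 0.0392
grasp_force: 14.1
clock: 15.35
tcp_pos: [0.4971, 0.1542, 0.0266]
tcp_rot: [1.0, 0.006, 0.0, -0.0]
force: [0.6, -0.7, -0.1]
finger_gap: 0.0655
grasp_force: 0.0
scene bar bright y range 0.199 0.3035
side bar bright y range 0.198 0.2985
d0 scene 0.199 0.2875
d0 side 0.198 0.2825
d5 scene 0.199 0.2875
d5 side 0.198 0.2825
d6 scene 0.199 0.2875
d6 side 0.198 0.2825
d7 scene 0.199 0.2965
d7 side 0.198 0.2905
d8 scene 0.199 0.3035
d8 side 0.198 0.2985
```

```bash
python3 -m handwheel '[[0,-0.3,0,0],[0,-0.3,0,0],[0,-0.2,0,0],[0,-0.1,0,0],[0,0,0,0],[0,0,0,0]]' 3.5 14
python3 -m handwheel '[[0,0.3,0,0],[0,0.3,0,0],[0,0.2,0,0],[0,0.1,0,0],[0,0,0,0],[0,0,0,0]]' 6.6 14
python3 bar.py d9.pkl | grep bright;python3 to.py .4976 .154 .027 -89.06
python3 -m handwheel '[[0,-0.3,0,0],[0,-0.3,0,0],[0,-0.2,0,0],[0,-0.1,0,0],[0,0,0,0],[0,0,0,0]]' 3.5 14
```

```text
clock: 16.05
tcp_pos: [0.4968, 0.1631, 0.0264]
tcp_rot: [1.0, 0.006, -0.0, -0.0]
force: [-0.8, -0.0, -2.5]
finger_gap: 0.0394
grasp_force: 13.9
clock: 16.65
tcp_pos: [0.4971, 0.1541, 0.0265]
tcp_rot: [1.0, 0.006, 0.0, -0.0]
force: [0.8, -0.2, -1.0]
finger_gap: 0.0662
grasp_force: 0.0
scene bar bright y range 0.199 0.311
side bar bright y range 0.196 0.3045
spin -0.00443035904646724 then cm [ 0.059  0.015 -0.051] clock 16.75 q7 -2.0722258207472435
clock: 17.35
tcp_pos: [0.4968, 0.1631, 0.0264]
tcp_rot: [1.0, 0.006, -0.0, -0.0]
force: [-1.1, -0.3, -2.3]
finger_gap: 0.0397
grasp_force: 13.7
```

```bash
python3 -m handwheel '[[0,0.3,0,0],[0,0.3,0,0],[0,0.2,0,0],[0,0.1,0,0],[0,0,0,0],[0,0,0,0]]' 6.6 14
python3 bar.py d10.pkl
python3 -c "
import pickle,cv2,numpy as np
from h import *
D=pickle.load(open('d10.pkl','rb'));S=D['scene']['frame'][190:285,280:480];V=D['side']['frame'][200:350,270:420]
im=np.zeros((600,800,3),np.uint8);im[:300,:632]=cv2.resize(S,(632,300),interpolation=2);im[300:,:300]=cv2.resize(V,(300,300),interpolation=2)
w=cam('wrist');pickle.dump(w,open('w10.pkl','wb'));im[300:,400:]=cv2.resize(w['frame'],(400,300))
cv2.imwrite('pics/c10.png',im[:,:,::-1])"
```

```text
clock: 17.95
tcp_pos: [0.4971, 0.1541, 0.0265]
tcp_rot: [1.0, 0.006, 0.0, -0.0]
force: [0.6, 0.6, 0.3]
finger_gap: 0.0659
grasp_force: 0.0
scene [([389.0, 217.9], 69), ([411.4, 223.1], 31), ([369.9, 255.9], 36), ([277.9, 277.9], 35), ([279.3, 304.1], 81)]
scene bar bright y range 0.1965 0.31499999999999995
side [([336.7, 341.8], 128000), ([585.1, 151.1], 10264), ([257.4, 214.0], 143), ([339.0, 286.6], 78), ([313.3, 289.5], 151), ([336.0, 314.6], 307)]
side bar bright y range 0.196 0.308
```

View pics/c10.png

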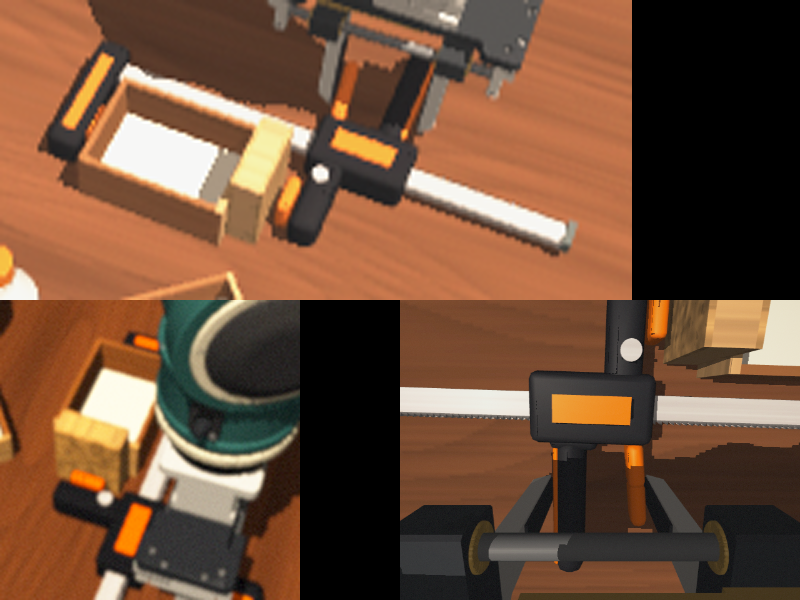

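The composite shows the block upright and square on the panel, the far pad now touching the tray, and the head pad about 1–2 cm from the block. The head slid about 2.5 mm towards it, so I'll recentre on it before the next squeeze.

```bash
python3 -m handwheel '[[0,0.25,0,0],[0,0,0,0]]' 7 14
python3 -m handwheel '[[0,0,0,0],[0,-0.3,0,0],[0,-0.3,0,0],[0,-0.2,0,0],[0,-0.1,0,0],[0,0,0,0],[0,0,0,0]]' 3.5 14
python3 bar.py d11.pkl | grep bright
```

```text
clock: 18.3
tcp_pos: [0.497, 0.1511, 0.0264]
tcp_rot: [1.0, 0.006, -0.0, 0.0]
force: [-0.3, 0.7, -1.1]
finger_gap: 0.0701
grasp_force: 0.0
clock: 19.0
tcp_pos: [0.4968, 0.1607, 0.0264]
tcp_rot: [1.0, 0.006, -0.0, -0.0]
force: [-1.4, 2.3, 0.5]
finger_gap: 0.0401
grasp_force: 13.7
scene bar bright y range 0.1965 0.32399999999999995
side bar bright y range 0.194 0.3155
```

```bash
python3 -m handwheel '[[0,0.3,0,0],[0,0.3,0,0],[0,0.2,0,0],[0,0.1,0,0],[0,0,0,0],[0,0,0,0]]' 7 15
python3 bar.py d12.pkl | grep bright
python3 -m handwheel '[[0,0,0,0],[0,-0.3,0,0],[0,-0.2,0,0],[0,-0.1,0,0],[0,0,0,0],[0,0,0,0],[0,0,0,0],[0,0,0,0]]' 3.5 15
python3 bar.py d13.pkl | grep bright
```

```text
clock: 19.7
tcp_pos: [0.4971, 0.1514, 0.0265]
tcp_rot: [1.0, 0.006, -0.0, -0.0]
force: [-1.0, -0.6, 0.1]
finger_gap: 0.0699
grasp_force: 0.0
scene bar bright y range 0.1965 0.32399999999999995
side bar bright y range 0.194 0.3185
clock: 20.6
tcp_pos: [0.4967, 0.1575, 0.0264]
tcp_rot: [1.0, 0.006, -0.0, -0.0]
force: [-3.9, -1.8, 2.6]
finger_gap: 0.0485
grasp_force: 15.2
scene bar bright y range 0.1995 0.3285
side bar bright y range 0.196 0.3215
```

It stalled part-way at a 48.5 mm opening, so the jaws bear on the work. I'll firm the grip slightly and check the block and tray numerically.

```bash
python3 -m handwheel '[[0,0,0,0],[0,0,0,0],[0,0,0,0],[0,-0.05,0,0],[0,0,0,0]]' 3.5 18
python3 - <<'E'
from h import *
np.set_printoptions(precision=1,suppress=True)
for n in("scene","side","wrist"):
    c=cam(n); h=cv2.cvtColor(c["frame"],cv2.COLOR_RGB2HSV)
    m=cv2.inRange(h,(16,60,195),(32,190,255))
    cs,_=cv2.findContours(m,cv2.RETR_EXTERNAL,cv2.CHAIN_APPROX_NONE)
    for b in cs:
        if cv2.contourArea(b)<60: continue
        P=np.array([onz(c,q,.07)[:2] for q in b[:,0].astype(float)])*1000
        (x,y),wh,a=cv2.minAreaRect(P.astype(np.float32))
        if 540<x<680 and 0<y<200: print(n,"block top?",round(x),round(y),np.array(wh),round(a,1))
    for lo,hi in(((0,0,170),(180,60,255)),):
        m=cv2.inRange(h,lo,hi); cs,_=cv2.findContours(m,cv2.RETR_EXTERNAL,cv2.CHAIN_APPROX_NONE)
        for b in cs:
            if cv2.contourArea(b)<300: continue
            P=np.array([onz(c,q,.005)[:2] for q in b[:,0].astype(float)])*1000
            (x,y),wh,a=cv2.minAreaRect(P.astype(np.float32))
            if 450<x<700 and -80<y<120: print(n,"tray floor?",round(x),round(y),np.array(wh),round(a,1))
s=monitor.get_state(); print(s["clock"],s["finger_gap"],s["grasp_force"],s["force"])
E
```

```text
clock: 21.2
tcp_pos: [0.4971, 0.1584, 0.0264]
tcp_rot: [1.0, 0.006, 0.0, -0.0]
force: [-2.0, 3.4, -5.0]
finger_gap: 0.0398
grasp_force: 17.6
scene block top? 582 160 [13.5 42. ] 0.8
scene block top? 616 110 [62.3 24.9] 0.9
scene tray floor? 607 39 [48.4 92.4] 1.3
side block top? 614 84 [75.3 83.3] 3.4
side tray floor? 521 82 [ 68.3 103.9] 83.2
side tray floor? 622 28 [71.2 59.5] 89.5
wrist block top? 579 106 [4.9 4. ] 0.6
wrist block top? 594 110 [14.4 24.1] 0.6
wrist tray floor? 558 68 [16.2 90.6] 0.7
wrist tray floor? 605 49 [32.8 37. ] 0.6
21.35 0.03917715484966267 17.480277875438333 [-2.3  2.5 -4.5]
```

```bash
python3 bar.py d14.pkl | grep bright
python3 - <<'E'
from h import *
import pickle
# tail & far-jaw / housing stripe positions across saved scene views
for f in("d0","d10","d11","d12","d13","d14"):
    D=pickle.load(open(f+".pkl","rb")); c=D["scene"]; h=cv2.cvtColor(c["frame"],cv2.COLOR_RGB2HSV)
    o=[]
    u=np.linspace(.24,.36,481)
    for off in(-.003,0,.003):
        v=[]
        for y in u:
            q=proj(c,(.5522+off-(y-.1209)*.0164,y,.02)).astype(np.float32)
            v.append(cv2.getRectSubPix(h[:,:,2].copy(),(1,1),(float(q[0]),float(q[1])))[0,0])
        v=np.array(v,float); i=np.where(v>170)[0].max(); o.append(u[i])
    m=cv2.inRange(h,(8,150,170),(24,255,255)); m[:, :380]=0; m[:,420:]=0; m[:228]=0; m[250:]=0
    ys,xs=np.where(m); p=onz(c,(xs.mean(),ys.mean()),.033) if len(xs) else None
    print(f,"tail",np.round(o,4),"head stripe",len(xs),p)
E
```

```text
scene bar bright y range 0.194 0.32599999999999996
side bar bright y range 0.1925 0.31999999999999995
d0 tail [0.36 0.36 0.36] head stripe 235 [0.54351357 0.17900897 0.033     ]
d10 tail [0.36 0.36 0.36] head stripe 247 [0.54793172 0.17994446 0.033     ]
d11 tail [0.36 0.36 0.36] head stripe 256 [0.54714553 0.17776663 0.033     ]
d12 tail [0.36 0.36 0.36] head stripe 253 [0.54760832 0.17885272 0.033     ]
d13 tail [0.36 0.36 0.36] head stripe 264 [0.54661006 0.17963621 0.033     ]
d14 tail [0.36 0.36 0.36] head stripe 271 [0.5470282  0.17829631 0.033     ]
```

```bash
python3 -m handwheel '[[0,0,0,0],[0,0,0,0],[0,0,0,0],[0,0,0,0],[0,0,0,0]]'; python3 -c "
from h import *
print(workorder.sign_off())"
```

```text
clock: 21.95
tcp_pos: [0.497, 0.1579, 0.0265]
tcp_rot: [1.0, 0.006, 0.0, -0.0]
force: [-0.9, 3.2, -3.9]
finger_gap: 0.0396
grasp_force: 17.4
the job is handed in; nothing more can be done
None
```

I handed the job in at about 22 s, with the block upright and square on the panel and the tray pinched between the jaws. The trigger is still held at about 17 N, which by my estimate puts 15–19 N on the panel; there was no direct reading of that force or of cracking.

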